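# Shut the tension gauge in its sealed case

### The arm

A 6-joint arm with a two-finger parallel gripper is mounted at the origin on the work surface. World frame = base frame: x ahead of the robot, y to its left, z up, the work surface at z = 0. Lengths are in m, angles in rad, forces in N, time in s.
With the tool pointing down it reaches from about 0.375 to 0.975 m from the base axis. Payload 3.8 kg.
Tool frame: the origin (TCP) lies on the centre line of the jaws, within the pads' length; the fingertips stand 14 mm ahead of it and the grasp point (between the pads) lies 5 mm behind it (bot.finger_overhang is the distance from the TCP to the fingertips, in m); y points along the fingers, x is the direction in which the jaws open and shut, and the axes are right-handed (so a half turn about y gives the same grasp; the last joint's range is limited). The gripper opens to 85 mm and grips with 20 to 120 N. Pads are 22 mm wide; open, the fingers measure 114 mm over their backs; the gripper's body (76 mm by 85 mm) begins 54 mm behind the grasp point. The pads swing forward as they close: fully open they stand 13 mm farther back than shut.
Start: joints at [-1.177, 0.264, 1.604, -0, 1.274, -0.037], TCP at [0.282, -0.613, 0.245] pointing down, gripper open.
Joint ranges: [-2.63, 2.63], [-0.94, 2.18], [0.31, 2.57], [-1.31, 4.45], [0, 2.66], [-2.55, 2.55]. Speed limits (rad/s): [2.57, 2.57, 3.14, 3.14, 3.14, 3.14].

### API

Orientations are given as a rotation vector (axis times angle).
In Python, from workcell import readout, read_camera, bot, spotter gives the robot as it stands.
- The arm moves only by the tool jog_arm, never from a script. Its argument "increments" is a list of rows, each a list of 7 numbers: the shift along the tool's x, y, z in m, then the turn, a rotation vector about the tool's x, y, z in rad, then the opening, from 0 (shut) to 1 (fully open). A call has 1 to 10 rows; each row shifts and turns the pose as measured when the row begins, along the tool's axes as they then stand; what a row does not reach is not made up. A row lasts 1/8 s, in which the tool goes at most 62.5 mm and 10.7 degrees, less where a joint would pass 70% of its speed; a pose out of reach is approached as far as the arm can. A call with a gripper value outside its range is refused whole. The fingers move at their own pace and stop on an object; "force" is the grip in N (left out, the last holds). Time passes only in rows, so rows that do not move let the fingers close. It gives the time, the measured TCP pose, the force and the opening at its end, in the units of the state.
- readout.read_state(): the state, without advancing time (a new reading comes with each control period).
- read_camera(name): name is "scene" or "top" or "wrist"; returns a dict with "img" (480x640x3 uint8, blue, green, red), "range_z" (480x640 float32, m along the optical axis (not along the pixel's ray), 0 where there is no reading), "fx", "fy", "cx", "cy" (pixels), "world_from_camera" (4x4, takes a point from camera to world coordinates). Camera axes: x right, y down, z forward; pixel columns grow to the right and rows downward; lengths in m; the calibration is good to about 2 mm. A picture is of the moment at which its call begins.
- bot.finish_job(): hands the job in, once; it reports no verdict.
Trained networks look in a picture, given as the dict that the camera call returned (one of the last four; its "shot" number tells which), for a name from the list of things; names that differ only in an ending like _2 or _b are one class to them, and where a whole thing is asked for, a point or a joint stands for the part that bears it (a point fixed in the world has none). Each returns a list of dicts, best first, with "p" (0 to 1); they miss things now and then, are a little off and sometimes report something else, mostly with a low value. They report only what shows in the picture. A call takes as long as a camera call. They do not tell look-alikes from the thing itself.
- spotter.masks_of(picture, thing): "mask" (480x640 bool, what is visible of it) and "location" ([column, row] in pixels, amid what is visible of it).
- spotter.spot_point(picture, thing): "location" ([column, row] in pixels: a listed point, or the origin of a listed thing).
The state is a dict: "time": time; "q": joint angles; "joint_vel": joint speeds; "joint_torque": joint torques, N m; "tool_pos": TCP position; "tcp_rot": TCP orientation; "wrist_force": force on the tool from outside, world axes, zero at the start; "torque": the same for the moment, N m; "width": opening from 0.0 (shut) to 1.0 (fully open).
Only numpy, scipy, OpenCV 4.12 (cv2) and the standard library are available. Lean on these libraries where they do the work, as an engineer would, in place of code of your own. Each camera call takes 0.05 s, during which the arm holds its last target. There are 200 camera calls.

### The job

Put the tension-calibration gauge gently into its open case, lying flat between the four foam ribs, and let go of it. Then swing the lid shut and press it down against the springy seal until the latch catches and holds it shut by itself; push firmly but do not force it (30 N on the lid at the very most). Leave the other things on the bench where they are.

Things in the scene. Friction and masses are not known exactly. Their poses are not given: they have to be found in the camera images.
- gauge_mid (a point): centre of the tension gauge: a loose aluminium bar-shaped instrument lying flat, body 80 x 32 x 26 mm (x, y, z), small round dial on top, a steel wire ring at each end (120 mm over the rings), about 0.2 kg. x along its length, z up. This point is 13 mm above its underside. Grip it across the 32 mm. It may lie on either side of the case.
- case_in (a point): centre of the inner foam floor of the grey case, 20 mm above the bench, z up, x from latch side to hinge side. Case screwed down, 170 (x) x 180 (y) outside, walls 6, rim 40 mm above this. Four foam ribs 24 long, 12 high at x=+-45, y=+-30 leave a 50 mm lane along x; the gauge lies in it along x (either way round), its centre 13 mm above this. |x|<33 is free for fingers.
- case_hinge (a point): middle of the lid's hinge axis, which runs along the case's y; fixed to the case, 85 mm to its +x side, axes as case_in. The lid is a plate reaching 170 mm from this axis, 180 mm wide, 10 mm thick; its inner face passes through the axis. At lid angle q its free edge is 170 cos q mm to -x and 170 sin q mm above this point.
- lid (a joint): lid angle in rad: 0 = level and shut, grows as it opens. Starts standing open at 1.45 to 1.75; a stiff hinge (0.22 N m) holds it wherever it is left. Left unlatched, the seal lifts it back to about 0.085 or more. Latched, it stays between about 0.00 and 0.07. The latch is set to a different height each time (by up to 12 mm, not measured), so the angle at which it catches is unknown: feel for it.
- lid_press (a point): where to press: on the lid's outer face (its top when shut), in the middle of the width, 155 mm from the hinge axis, 15 mm short of the free edge; moves with the lid, z is the outward normal. Pushing down here the seal resists from about 0.10 rad, and the push grows to about 8 to 16 N, dropping as the latch snaps; 1.5 mm on, the bar meets a solid seat. 18 to 21 N is ample, 30 N too much.
- latch_mouth (a point): mouth of the steel spring latch at the middle of the case's -x side, where the striker bar under the lid's free edge enters; fixed to the case, axes as case_in, 66 mm above the bench. The bar forces a sprung tongue aside, and the tongue snaps over it. The latch stands outside the case wall: up to 40 mm out, 60 mm wide, up to 25 mm above this point.
- clamp: string-starting clamp, a squat steel block with a round stud, 70 x 22 x 24 mm; not part of the job, leave it where it is (origin: centre of its underside)
- tape_roll: roll of grip tape, 60 mm across, 26 mm high; not part of the job, leave it where it is (origin: centre of its underside)
- spool: white string spool, 90 mm across, 40 mm high; not part of the job, leave it where it is (origin: centre of its underside)
- jar: small clear jar with a lid, 56 mm across, 75 mm high; not part of the job, leave it where it is (origin: centre of its underside)
- awl: screwdriver-like awl, 190 mm long, lying; not part of the job, leave it where it is (origin: centre of its underside)
- pliers: pliers lying flat, about 135 mm long; not part of the job, leave it where it is (origin: centre of its underside)
Things that resemble listed ones, but are neither listed nor needed, are in the scene too. Of the things that look like the part that bears gauge_mid, take the one that is farthest to the robot's left at the start.

How it is judged:
On the way, in this order (a step that is already met when the one before it is completed fails the run):
1. the gauge lies flat between the ribs in the case, let go, while the lid is still open (x of gauge_mid in the frame of case_in between -0.03 and 0.03 m and y of gauge_mid in the frame of case_in between -0.013 and 0.013 m and z of gauge_mid in the frame of case_in below 0.018 m and angle between the x axis of gauge_mid and the x axis of case_in, either way round below 0.3 rad and value of joint lid above 0.8 rad and contact force between the fingers and gauge below 0.1 N), for 0.2 s.
2. the lid has been swung down on to the seal (value of joint lid below 0.12 rad), for 0.05 s.
At the end, for the whole second after the job is handed in: The gauge lies at rest on the case's floor between the ribs (within 30 mm along and 13 mm across of the middle, within 0.3 rad of the case's x, less than 18 mm above the floor) and the lid stays latched, below 0.075 rad, with nothing pressing on it (x of gauge_mid in the frame of case_in between -0.03 and 0.03 m and y of gauge_mid in the frame of case_in between -0.013 and 0.013 m and z of gauge_mid in the frame of case_in below 0.018 m and angle between the x axis of gauge_mid and the x axis of case_in, either way round below 0.3 rad and value of joint lid below 0.075 rad and linear speed of gauge below 0.02 m/s); the robot touches nothing.
It fails at once if the lid is pressed with more than 30 N (contact force between any of the arm, the fingers and lid above 30 N).
It fails at once if the gauge is dropped (falls freely faster than 0.6 m/s) (linear speed of gauge above 0.6 m/s and contact force between the fingers and gauge below 0.01 N).
It fails at once if one of the other things on the bench is moved by more than 30 mm (distance of any of clamp, tape_roll, spool, jar, awl, pliers from where it was at the start of the episode above 0.03 m).
It also fails if it takes over 72 s, if anything falls off the work surface, if the arm or the gripper's body presses on something with over 40 N, if the wrist force passes 120 N, or if a joint passes its speed limit or range.

## Working session

There is one attempt and no reset: what is moved stays moved. The work goes in short steps, Python scripts to look and compute and a tool call to move; the robot and the scene stay as the last step left them, time stands still between calls to the robot, and variables do not carry over. Pictures are saved under pics/ and viewed, about 8 in all and at most 12, crops included, and the job is handed in when it is done.

Besides the shell and the picture viewer there is one more tool, called by a JSON object that holds its "name" and its "arguments". jog_arm: Moves the arm, as the interface text tells. Its arguments: {"type":"object","properties":{"increments":{"type":"array"},"force":{"type":"number"}},"required":["increments"]}

```bash
mkdir -p pics; ls
cat > h.py <<'E'
import numpy as np, cv2
from scipy.spatial.transform import Rotation as R
from workcell import readout, read_camera, bot, spotter
def w(pic,px,z=None):
    c,r=px; T=np.array(pic["world_from_camera"])
    d=np.array([(c-pic["cx"])/pic["fx"],(r-pic["cy"])/pic["fy"],1.])
    if z is None:
        zz=pic["range_z"][int(round(r)),int(round(c))]; return T[:3,:3]@(d*zz)+T[:3,3]
    v=T[:3,:3]@d; return T[:3,3]+v*(z-T[2,3])/v[2]
def cloud(pic):
    v,u=np.mgrid[0:480,0:640]; z=pic["range_z"]; T=np.array(pic["world_from_camera"])
    P=np.stack([(u-pic["cx"])/pic["fx"]*z,(v-pic["cy"])/pic["fy"]*z,z],-1)@T[:3,:3].T+T[:3,3]
    P[z<=0]=np.nan; return P
def pose():
    s=readout.read_state(); return s, np.array(s["tool_pos"]), R.from_rotvec(s["tcp_rot"])
E
python3 - <<'E'
from h import *
np.set_printoptions(precision=4,suppress=True)
s,p,r=pose(); print(s); print(r.as_matrix())
for n in ["top","scene"]:
    a=read_camera(n); cv2.imwrite(f"pics/{n}0.png",a["img"]); print(n,np.array(a["world_from_camera"]),a["fx"])
    for t in ["gauge_mid","case_in","case_hinge","lid_press","latch_mouth"]:
        for d in spotter.spot_point(a,t)[:3]: print(t,round(d["p"],2),np.round(d["location"],1),w(a,d["location"]))
    for d in spotter.masks_of(a,"gauge_mid")[:4]: print("mask",round(d["p"],2),d["location"],d["mask"].sum(),w(a,d["location"]))
E
```

```text
pics
{'time': 0.0, 'q': array([-1.1769,  0.2648,  1.6054, -0.    ,  1.2737, -0.0369]), 'joint_vel': array([ 0.0008, -0.0007, -0.0006,  0.0005,  0.0018, -0.0006]), 'joint_torque': array([  0.0016, -51.5101, -36.7314,   0.0001,   0.013 ,  -0.    ]), 'tool_pos': array([ 0.2816, -0.6127,  0.244 ]), 'tcp_rot': array([-1.3815,  0.8877, -0.8846]), 'wrist_force': array([ 0.7647, -0.064 , -0.4429]), 'torque': array([ 0.007 , -0.0484, -0.0209]), 'width': 1.003222904502113}
[[ 0.4176 -0.0009  0.9086]
 [-0.9086  0.0021  0.4176]
 [-0.0022 -1.      0.    ]]
top [[ 0.0153 -0.9814  0.1915  0.3201]
 [-0.9998 -0.0125  0.0159 -0.0034]
 [-0.0132 -0.1917 -0.9814  1.2406]
 [ 0.      0.      0.      1.    ]] 476.998343850315
gauge_mid 0.94 [486.2 253.1] [ 0.5408 -0.4009  0.0278]
gauge_mid 0.67 [506.7 210.7] [ 0.6542 -0.4598  0.0277]
gauge_mid 0.37 [443.2 190.2] [ 0.7019 -0.2915  0.0473]
case_in 0.68 [346.2 254.3] [ 0.5341 -0.0415  0.0216]
case_in 0.41 [210.2 251.1] [0.538  0.3128 0.0215]
case_hinge 0.51 [212.1 248.9] [0.544  0.3084 0.0206]
lid_press 0.9 [398.8 242.9] [ 0.5702 -0.181   0.0005]
latch_mouth 0
[... 220 characters left out ...]
33  0.6672 -0.4874  1.1056]
 [ 0.8263  0.4532 -0.3345  0.3996]
 [-0.0024 -0.5911 -0.8066  1.0205]
 [ 0.      0.      0.      1.    ]] 497.1131165202084
gauge_mid 0.71 [197.8 190.5] [ 0.5423 -0.3862  0.022 ]
gauge_mid 0.71 [141.6 205.6] [ 0.6689 -0.4658  0.0296]
case_in 0.78 [303.9 245.4] [ 0.5317 -0.0424  0.0237]
case_hinge 0.62 [275.1 217.6] [ 0.5282 -0.1304  0.0683]
lid_press 0.66 [268.8 168.7] [ 0.5248 -0.135   0.2324]
latch_mouth 0.86 [330.3 257.7] [0.545  0.0444 0.0567]
mask 0.93 [142.5, 203.4] 428 [ 0.6603 -0.4732  0.0253]
mask 0.83 [197.7, 190.9] 419 [ 0.5448 -0.3838  0.0242]
mask 0.58 [225.5, 134.2] 291 [ 0.3215 -0.48    0.0124]
mask 0.31 [284.9, 225.6] 9307 [ 0.5042 -0.1219  0.0173]
```

View pictures.

View pics/top0.png

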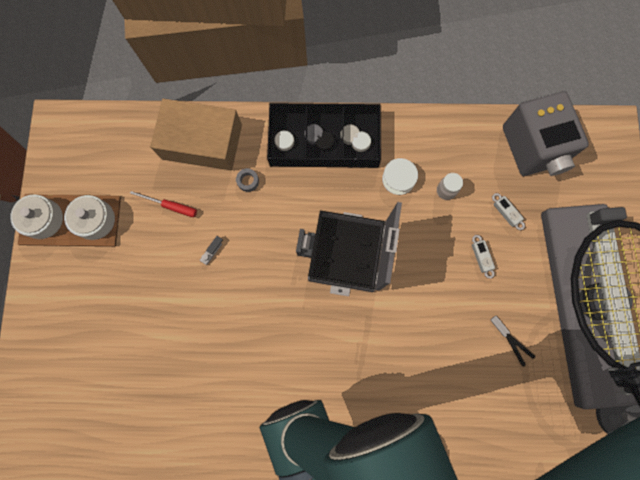

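View pics/scene0.png

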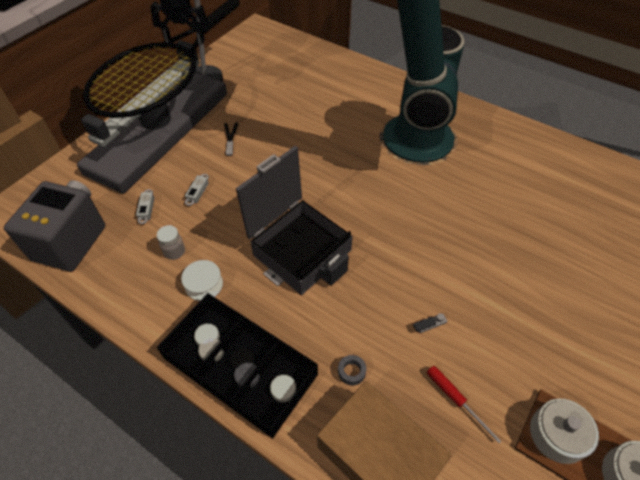

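Run:
```python
from h import *
np.set_printoptions(precision=4,suppress=True)
for n in ["top","scene"]:
    a=read_camera(n); P=cloud(a); X=P.reshape(-1,3)
    near=(abs(X[:,0]-.541)<.08)&(abs(X[:,1]+.395)<.05)&(X[:,2]>.010)&(X[:,2]<.06)
    G=X[near]; 
    B=G[(G[:,2]>.017)]
    print(n,"gauge",len(G),cv2.minAreaRect((G[:,:2]*1000).astype(np.float32)),cv2.minAreaRect((B[:,:2]*1000).astype(np.float32)),np.percentile(G[:,2],[20,50,80,95]))
    reg=(abs(X[:,0]-.534)<.14)&(abs(X[:,1]+.04)<.14)
    Rm=X[reg&(X[:,2]>.054)&(X[:,2]<.063)]
    print("rim",len(Rm),cv2.minAreaRect((Rm[:,:2]*1000).astype(np.float32)),np.percentile(Rm[:,:2],[1,99],axis=0))
    L=X[reg&(X[:,2]>.09)]; c=L.mean(0); nn=np.linalg.svd(L-c,full_matrices=False)[2][2]; print("lid",len(L),c,nn,L.min(0),L.max(0))
    F=X[reg&(X[:,2]>.01)&(X[:,2]<.04)]
    print("floor",len(F),np.median(F,0),np.percentile(F,[2,98],axis=0))
    # top view crop
    x0,x1,y0,y1=(280,430,190,310) if n=="top" else (220,370,140,300)
    cv2.imwrite(f"pics/{n}c.png",cv2.resize(a["img"][y0:y1,x0:x1],None,fx=3.5,fy=3.5,interpolation=cv2.INTER_CUBIC))
```

```text
top gauge 498 ((537.3800659179688, -396.7828369140625), (118.27070617675781, 34.4088134765625), 19.439594268798828) ((536.6883544921875, -396.770263671875), (115.59761810302734, 33.73828125), 18.52091407775879) [0.0167 0.0239 0.0266 0.0288]
rim 417 ((544.7136840820312, -23.466575622558594), (208.27218627929688, 180.651611328125), 81.26458740234375) [[ 0.4432 -0.1359]
 [ 0.6388  0.0691]]
lid 1041 [ 0.522  -0.1313  0.2008] [-0.1509 -0.9872 -0.0513] [ 0.4378 -0.154   0.0902] [ 0.6172 -0.1132  0.2576]
floor 4061 [ 0.543  -0.0412  0.0195] [[ 0.4579 -0.1217  0.0143]
 [ 0.6287  0.0417  0.0349]]
scene gauge 405 ((535.3519287109375, -399.2303466796875), (117.44217681884766, 33.63795471191406), 18.75796127319336) ((535.0960693359375, -398.57769775390625), (117.3536148071289, 33.08359909057617), 20.492170333862305) [0.0177 0.0257 0.0289 0.0306]
rim 629 ((543.326171875, -24.117538452148438), (211.89154052734375, 182.03334045410156), 81.184814453125) [[ 0.4447 -0.1357]
 [ 0.6403  0.0812]]
lid 3260 [ 0.5314 -0.134   0.1765] [0.1574 0.9867 0.0397] [ 0.4336 -0.16    0.09  ] [ 0.6166 -0.1149  0.2574]
floor 3520 [ 0.5387 -0.0523  0.0223] [[ 0.4499 -0.1289  0.0153]
 [ 0.6358  0.0755  0.0383]]
```

View pics/topc.png

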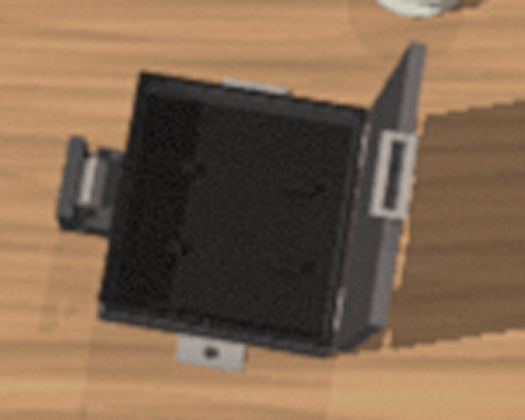

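```bash
cat >> h.py <<'E'
def plan(x,y,z,ang):
    """tool-frame shift and turn to a tool-down pose with jaw axis at ang deg"""
    s,p,r=pose(); a=np.radians(ang)
    Rt=R.from_matrix(np.array([[np.cos(a),0,-np.sin(a)],[np.sin(a),0,np.cos(a)],[0,-1,0]]) if r.as_matrix()[:,2]@[-np.sin(a),np.cos(a),0]>0 else np.array([[-np.cos(a),0,np.sin(a)],[-np.sin(a),0,-np.cos(a)],[0,-1,0]]))
    d=r.inv().apply(np.array([x,y,z])-p); t=(r.inv()*Rt).as_rotvec()
    print("pos",p,"shift",np.round(d,4),"len",np.linalg.norm(d).round(3),"turn",np.round(t,4),"t",round(s["time"],2),"F",np.round(s["wrist_force"],1),"w",round(s["width"],3))
E
python3 - <<'E'
from h import *
np.set_printoptions(precision=4,suppress=True)
plan(.536,-.398,.2,-70.5)
s,p,r=pose(); a=read_camera("wrist"); T=np.array(a["world_from_camera"]); print(r.inv().apply(T[:3,3]-p), r.as_matrix().T@T[:3,:3],a["fx"])
E
```

```text
pos [ 0.2819 -0.6133  0.2453] shift [-0.0895  0.0453  0.3208] len 0.336 turn [-0.      0.0905  0.    ] t 0.8 F [ 0.4 -0.3  0.3] w 1.003
[ 0.0003 -0.1279  0.0811] [[ 1.      0.0001 -0.0005]
 [ 0.0004 -0.3156  0.9489]
 [-0.0001 -0.9489 -0.3156]] 419.8684341441279
```

{"name": "jog_arm", "arguments": {"increments": [[-0.015, 0.0075, 0.0535, 0, 0, 0, 1], [-0.015, 0.0075, 0.0535, 0, 0, 0, 1], [-0.015, 0.0075, 0.0535, 0, 0, 0, 1], [-0.015, 0.0075, 0.0535, 0, 0, 0, 1], [-0.015, 0.0075, 0.0535, 0, 0, 0, 1], [-0.015, 0.0075, 0.0535, 0, 0, 0, 1], [0, 0, 0, 0, 0.09, 0, 1], [0, 0, 0, 0, 0, 0, 1]], "force": 40}}

```text
time: 1.85
tool_pos: [0.5442, -0.3929, 0.1996]
tcp_rot: [-1.352, 0.955, -0.961]
wrist_force: [-0.1, -0.3, -0.3]
width: 1.0
```

Run:
```python
from h import *
np.set_printoptions(precision=4,suppress=True)
plan(.536,-.398,.2,-70.5)
a=read_camera("wrist"); cv2.imwrite("pics/w1.png",a["img"]); P=cloud(a)
for d in spotter.spot_point(a,"gauge_mid")[:2]: print(d["p"],d["location"],w(a,d["location"],.027))
for d in spotter.masks_of(a,"gauge_mid")[:2]:
    G=P[d["mask"]&(P[...,2]>.006)]; print(d["p"],d["location"],w(a,d["location"],.02),len(G),cv2.minAreaRect((G[:,:2]*1000).astype(np.float32)),np.percentile(G[:,2],[5,50,95]))
```

```text
pos [ 0.5442 -0.3929  0.1996] shift [ 0.0021 -0.0004 -0.0094] len 0.01 turn [-0.0008 -0.0035  0.0042] t 1.85 F [-0.1 -0.3 -0.3] w 1.0
0.81 [314.9, 217.5] [ 0.5422 -0.3975  0.027 ]
0.85 [464.7, 91.8] [ 0.6598 -0.4662  0.02  ] 7418 ((659.0687255859375, -470.091552734375), (119.16105651855469, 32.93768310546875), 37.2330207824707) [0.0127 0.0248 0.0267]
0.61 [312.6, 214.3] [ 0.5421 -0.3958  0.02  ] 5153 ((537.688720703125, -398.1784973144531), (119.05461120605469, 32.033451080322266), 17.437002182006836) [0.0141 0.025  0.0268]
```

View pics/w1.png

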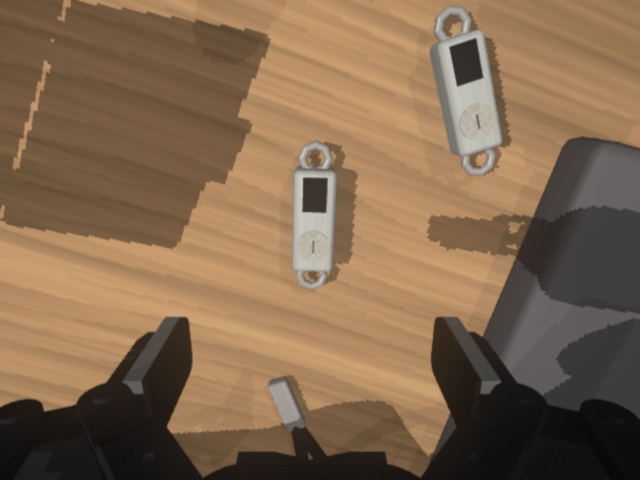

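{"name": "jog_arm", "arguments": {"increments": [[0.0026, 0, -0.008, 0, 0.014, 0.004, 1], [0, 0.05, 0, 0, 0, 0, 1], [0, 0.05, 0, 0, 0, 0, 1], [0, 0.05, 0, 0, 0, 0, 1], [0, 0, 0, 0, 0, 0, 1]]}}

```text
time: 2.62
tool_pos: [0.534, -0.4064, 0.0502]
tcp_rot: [-1.342, 0.969, -0.981]
wrist_force: [-0.2, 1.0, -1.0]
width: 1.0
```

Run:
```python
from h import *
np.set_printoptions(precision=4,suppress=True)
plan(.5375,-.398,.018,-71.5)
```

```text
pos [ 0.534  -0.4064  0.0502] shift [-0.0071  0.0322  0.0058] len 0.033 turn [-0.0037 -0.0086  0.0061] t 2.62 F [-0.2  1.  -1. ] w 1.0
```

{"name": "jog_arm", "arguments": {"increments": [[-0.007, 0, 0.006, -0.003, -0.008, 0.006, 1], [0, 0.016, 0, 0, 0, 0, 1], [0, 0.015, 0, 0, 0, 0, 1], [0, 0, 0, 0, 0, 0, 1]]}}

```text
time: 3.12
tool_pos: [0.5413, -0.4015, 0.0249]
tcp_rot: [-1.344, 0.96, -0.978]
wrist_force: [-0.4, -0.1, 1.2]
width: 0.997
```

Run:
```python
from h import *
np.set_printoptions(precision=4,suppress=True)
plan(.5375,-.398,.018,-71.5)
```

```text
pos [ 0.5413 -0.4015  0.0249] shift [-0.0046  0.0069 -0.0026] len 0.009 turn [-0.0065 -0.0011  0.0091] t 3.12 F [-0.4 -0.1  1.2] w 0.997
```

{"name": "jog_arm", "arguments": {"increments": [[-0.0046, 0.007, -0.003, -0.006, 0, 0.009, 1], [0, 0, 0, 0, 0, 0, 1], [0, 0, 0, 0, 0, 0, 0.5], [0, 0, 0, 0, 0, 0, 0.2], [0, 0, 0, 0, 0, 0, 0.2], [0, 0, 0, 0, 0, 0, 0.2], [0, 0, 0, 0, 0, 0, 0.2]], "force": 40}}

```text
time: 4.0
tool_pos: [0.5377, -0.3986, 0.0189]
tcp_rot: [-1.344, 0.967, -0.971]
wrist_force: [-0.3, -0.2, -0.9]
width: 0.363
```

Run:
```python
from h import *
np.set_printoptions(precision=4,suppress=True)
plan(.5375,-.398,.018,-71.5)
```

```text
pos [ 0.5377 -0.3986  0.0189] shift [-0.0006  0.0009 -0.0001] len 0.001 turn [-0.0014 -0.001   0.0015] t 4.0 F [-0.3 -0.2 -0.9] w 0.363
```

{"name": "jog_arm", "arguments": {"increments": [[0, -0.03, 0, 0, 0, 0, 0.1], [0, -0.055, 0, 0, -0.17, 0, 0.1], [0, -0.055, 0, 0, -0.17, 0, 0.1], [0, -0.055, 0, 0, -0.17, 0, 0.1], [0, -0.055, 0, 0, -0.17, 0, 0.1], [0, -0.055, 0, 0, -0.17, 0, 0.1], [0, -0.02, 0, 0, -0.17, 0, 0.1], [0, 0, 0, 0, 0, 0, 0.1]]}}

```text
time: 5.0
tool_pos: [0.535, -0.3966, 0.3478]
tcp_rot: [-1.56, 0.161, -0.149]
wrist_force: [-0.3, 0.4, -1.6]
width: 0.367
```

Run:
```python
from h import *
np.set_printoptions(precision=4,suppress=True)
plan(.536,-.04,.34,-8.8)
```

```text
pos [ 0.535  -0.3966  0.3478] shift [-0.0689  0.0101  0.3498] len 0.357 turn [-0.0049 -0.0438 -0.0083] t 5.0 F [-0.3  0.4 -1.6] w 0.367
```

{"name": "jog_arm", "arguments": {"increments": [[-0.0115, 0, 0.058, 0, 0, 0, 0.1], [-0.0115, 0, 0.058, 0, 0, 0, 0.1], [-0.0115, 0, 0.058, 0, 0, 0, 0.1], [-0.0115, 0, 0.058, 0, 0, 0, 0.1], [-0.0115, 0, 0.058, 0, 0, 0, 0.1], [-0.0115, 0, 0.055, 0, -0.043, -0.008, 0.1], [0, 0, 0, -0.004, 0, 0, 0.1]]}}

```text
time: 5.88
tool_pos: [0.5327, -0.0339, 0.3328]
tcp_rot: [-1.559, 0.16, -0.125]
wrist_force: [0.2, -0.3, -1.4]
width: 0.363
```

Run:
```python
from h import *
np.set_printoptions(precision=4,suppress=True)
plan(.536,-.04,.34,-8.8)
a=read_camera("wrist"); cv2.imwrite("pics/w2.png",cv2.convertScaleAbs(a["img"],alpha=1.8)); P=cloud(a); X=P.reshape(-1,3)
for t in ["case_in","latch_mouth","case_hinge"]:
    for d in spotter.spot_point(a,t)[:2]: print(t,d["p"],d["location"],w(a,d["location"]))
reg=(abs(X[:,0]-.534)<.14)&(abs(X[:,1]+.04)<.14)
Rm=X[reg&(X[:,2]>.054)&(X[:,2]<.064)]; cx=np.array([-.152,-.988]); cy=np.array([.988,-.152])
for q in ((Rm,"rim"),(X[reg&(X[:,2]>.026)&(X[:,2]<.036)],"rib")):
    A=q[0][:,:2]@np.c_[cx,cy]; print(q[1],len(A),np.percentile(A,[0,1,5,95,99,100],axis=0).T); 
print("center .541,-.0436 ->",np.array([.541,-.0436])@np.c_[cx,cy])
r=cv2.minAreaRect((Rm[:,:2]*1000).astype(np.float32)); print(r)
F=X[reg&(X[:,2]<.026)&(X[:,2]>.014)]; print("floor z",np.median(F[:,2]))
np.save("rib.npy",P)
```

```text
pos [ 0.5327 -0.0339  0.3328] shift [ 0.0041 -0.0073 -0.0053] len 0.01 turn [-0.0054 -0.0285 -0.0229] t 5.88 F [ 0.2 -0.3 -1.4] w 0.363
case_in 0.88 [330.9, 186.8] [0.5488 0.0179 0.3291]
rim 3330 [[-0.1537 -0.1535 -0.1505  0.0399  0.0423  0.0459]
 [ 0.4511  0.4522  0.4532  0.6294  0.6303  0.6315]]
rib 1563 [[-0.1538 -0.1535 -0.1494  0.0384  0.0388  0.0392]
 [ 0.457   0.4571  0.4573  0.6254  0.6256  0.6258]]
center .541,-.0436 -> [-0.0392  0.5411]
((543.4356689453125, -29.01361083984375), (199.6446990966797, 180.45681762695312), 81.23953247070312)
floor z 0.01915140760336201
```

View pics/w2.png

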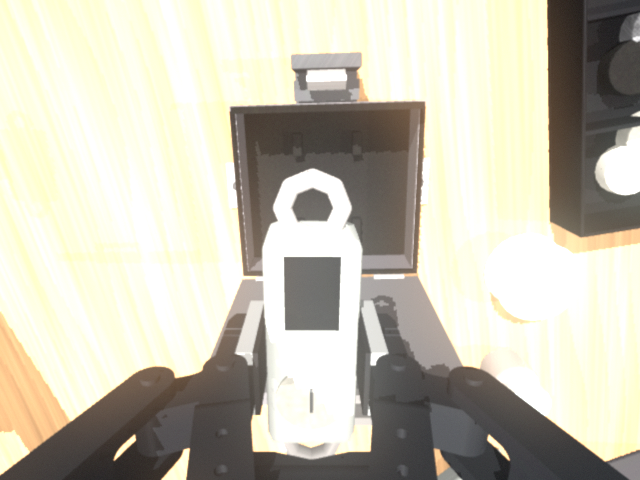

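Run:
```python
from h import *
np.set_printoptions(precision=4,suppress=True)
a=read_camera("wrist"); P=cloud(a)
M=np.c_[[-.152,-.988],[.988,-.152]]
for c,r,z in [(270,102,.06),(390,102,.06),(270,274,.06),(390,274,.06),(297,148,.032),(357,148,.032)]: print(c,r,w(a,(c,r),z)[:2]@M)
for c in (260,400):
    for r in range(96,284,4 if True else 1):
        p=P[r,c]; 
        if r<130 or r>255: print(c,r,p[:2]@M,p[2].round(4))
# ribs: profile at z 0.026-0.036 inside
A=P[...,:2]@M; s=(P[...,2]>.026)&(P[...,2]<.035)&(abs(A[...,1]-.5412)<.07)&(abs(A[...,0]+.039)<.07)
print(s.sum(),np.percentile(A[s],[2,50,98],axis=0)); L=A[s]; 
for m in (L[:,1]<.5412,L[:,1]>.5412): print(m.sum(), np.percentile(L[m],[5,50,95],axis=0))
```

```text
270 102 [-0.1223  0.4922]
390 102 [-0.1187  0.6013]
270 274 [0.0477 0.4813]
390 274 [0.0507 0.6055]
297 148 [-0.0773  0.5134]
357 148 [-0.0754  0.5737]
260 96 [-0.1285  0.4751] -0.0005
260 100 [-0.1243  0.4861] 0.081
260 104 [-0.121  0.486] 0.0818
260 108 [-0.1168  0.4771] 0.0198
260 112 [-0.1129  0.4766] 0.0186
260 116 [-0.1091  0.4766] 0.0205
260 120 [-0.1051  0.476 ] 0.0181
260 124 [-0.1011  0.4755] 0.0165
260 128 [-0.0973  0.4758] 0.0207
260 256 [0.0385 0.4674] 0.0306
260 260 [0.038  0.4693] 0.0439
260 264 [0.0386 0.4706] 0.054
260 268 [0.0398 0.4717] 0.0623
260 272 [0.0425 0.4721] 0.0664
260 276 [0.0448 0.4726] 0.0715
260 280 [0.045  0.4739] 0.0808
400 96 [-0.1235  0.6064] 0.0815
400 100 [-0.1203  0.6065] 0.0813
400 104 [-0.1159  0.618 ] 0.0173
400 108 [-0.1121  0.6179] 0.0189
400 112 [-0.1083  0.618 ] 0.0187
400 116 [-0.1044  0.6182] 0.0182
400 120 [-0.1005  0.6181] 0.0196
400 124 [-0.0966  0.6183] 0.0194
400 128 [-0.0926  0.6185] 0.0188
400 256 [0.0382 0.6187] 0.0413
400 260 [0.039 0.617] 0.0508
400 264 [0.0384 0.6147] 0.0636
400 268 [0.0424 0.6147] 0.0644
400 272 [0.0443 0.6137] 0.0703
400 276 [0.0447 0.6122] 0.0792
400 280 [0.0459 0.611 ] 0.0862
682 [[-0.0969  0.5072]
 [-0.0813  0.5678]
 [ 0.0095  0.5761]]
292 [[-0.0965  0.5072]
 [-0.0837  0.512 ]
 [-0.0037  0.516 ]]
390 [[-0.0959  0.5669]
 [-0.0791  0.5718]
 [ 0.0079  0.576 ]]
```

{"name": "jog_arm", "arguments": {"increments": [[0.0095, 0, -0.008, -0.005, -0.028, -0.023, 0.1], [0, 0.04, 0, 0, 0, 0, 0.1], [0, 0.05, 0, 0, 0, 0, 0.1], [0, 0.05, 0, 0, 0, 0, 0.1], [0, 0.04, 0, 0, 0, 0, 0.1], [0, 0, 0, 0, 0, 0, 0.1]]}}

```text
time: 6.88
tool_pos: [0.5446, -0.06, 0.1506]
tcp_rot: [-1.57, 0.134, -0.146]
wrist_force: [-0.2, -0.2, -1.0]
width: 0.364
```

Run:
```python
from h import *
np.set_printoptions(precision=4,suppress=True)
plan(.541,-.043,.040,-8.8)
```

```text
pos [ 0.5446 -0.06    0.1506] shift [-0.0073  0.1105  0.0164] len 0.112 turn [ 0.0027 -0.0245  0.0073] t 6.88 F [-0.2 -0.2 -1. ] w 0.364
```

{"name": "jog_arm", "arguments": {"increments": [[-0.007, 0, 0.0165, 0.003, -0.024, 0.007, 0.1], [0, 0.03, 0, 0, 0, 0, 0.1], [0, 0.025, 0, 0, 0, 0, 0.1], [0, 0, 0, 0, 0, 0, 0.1]]}}

```text
time: 7.38
tool_pos: [0.5476, -0.0421, 0.1044]
tcp_rot: [-1.566, 0.11, -0.133]
wrist_force: [-0.6, -0.0, -1.1]
width: 0.365
```

Run:
```python
from h import *
np.set_printoptions(precision=4,suppress=True)
plan(.541,-.043,.040,-8.8)
```

```text
pos [ 0.5476 -0.0421  0.1044] shift [-0.0073  0.0643 -0.0021] len 0.065 turn [-0.0025 -0.0016  0.0145] t 7.38 F [-0.6 -0.  -1.1] w 0.365
```

{"name": "jog_arm", "arguments": {"increments": [[-0.007, 0, -0.002, -0.002, 0, 0.014, 0.1], [0, 0.015, 0, 0, 0, 0, 0.1], [0, 0.015, 0, 0, 0, 0, 0.1], [0, 0.01, 0, 0, 0, 0, 0.1], [0, 0, 0, 0, 0, 0, 0.1]]}}

```text
time: 8.0
tool_pos: [0.5436, -0.0428, 0.067]
tcp_rot: [-1.567, 0.115, -0.127]
wrist_force: [-0.0, -0.3, -2.1]
width: 0.366
```

Run:
```python
from h import *
np.set_printoptions(precision=4,suppress=True)
plan(.541,-.043,.040,-8.8)
```

```text
pos [ 0.5436 -0.0428  0.067 ] shift [-0.0027  0.0269 -0.0006] len 0.027 turn [-0.0009 -0.0009  0.0074] t 8.0 F [-0.  -0.3 -2.1] w 0.366
```

{"name": "jog_arm", "arguments": {"increments": [[-0.0035, 0.008, -0.001, -0.001, 0, 0.009, 0.1], [0, 0.01, 0, 0, 0, 0, 0.1], [0, 0.007, 0, 0, 0, 0, 0.1], [0, 0, 0, 0, 0, 0, 0.1]]}}

```text
time: 8.5
tool_pos: [0.5397, -0.0434, 0.0399]
tcp_rot: [-1.567, 0.124, -0.119]
wrist_force: [-0.4, -0.4, -1.8]
width: 0.368
```

Run:
```python
from h import *
np.set_printoptions(precision=4,suppress=True)
plan(.541,-.043,.040,-8.8)
```

```text
pos [ 0.5397 -0.0434  0.0399] shift [ 0.0012 -0.0001  0.0006] len 0.001 turn [ 0.0001 -0.0012 -0.0027] t 8.5 F [-0.4 -0.4 -1.8] w 0.368
```

{"name": "jog_arm", "arguments": {"increments": [[0.001, 0.001, 0, 0, 0, -0.002, 0.1], [0, 0, 0, 0, 0, 0, 0.1], [0, 0, 0, 0, 0, 0, 0.5], [0, 0, 0, 0, 0, 0, 0.65], [0, 0, 0, 0, 0, 0, 0.7], [0, -0.02, 0, 0, 0, 0, 0.7], [0, -0.03, 0, 0, 0, 0, 0.7], [0, -0.04, 0, 0, 0, 0, 0.7], [0, -0.04, 0, 0, 0, 0, 0.5], [0, 0, 0, 0, 0, 0, 0]]}}

```text
time: 9.75
tool_pos: [0.542, -0.0437, 0.1745]
tcp_rot: [-1.568, 0.119, -0.124]
wrist_force: [0.4, 0.3, -0.2]
width: 0.3
```

Run:
```python
from h import *
np.set_printoptions(precision=4,suppress=True)
plan(.541,-.043,.2,-8.8)
a=read_camera("wrist"); cv2.imwrite("pics/w3.png",cv2.convertScaleAbs(a["img"],alpha=1.8)); P=cloud(a)
M=np.c_[[-.152,-.988],[.988,-.152]]
for d in spotter.masks_of(a,"gauge_mid")[:2]:
    G=P[d["mask"]&(P[...,2]>.03)]; A=G[:,:2]@M-[-.040,.5413]; print(d["p"],d["location"],len(G),cv2.minAreaRect((A*1000).astype(np.float32)),np.percentile(G[:,2],[5,50,95]))
```

```text
pos [ 0.542  -0.0437  0.1745] shift [-0.001  -0.0255  0.0005] len 0.026 turn [ 0.     -0.0012  0.0027] t 9.75 F [ 0.4  0.3 -0.2] w 0.3
0.89 [309.4, 218.5] 6912 ((0.8882179260253906, 0.39647483825683594), (31.994905471801758, 118.49842071533203), 89.23748016357422) [0.0342 0.045  0.0467]
```

View pics/w3.png

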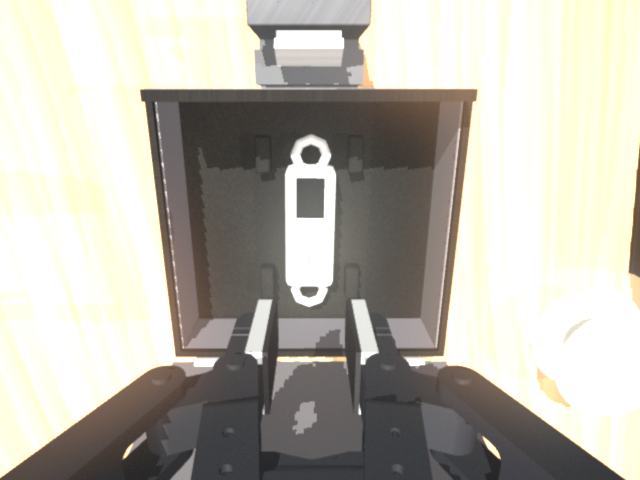

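{"name": "jog_arm", "arguments": {"increments": [[0, -0.055, 0, 0, 0, 0, 0], [0, -0.055, 0, 0, 0, 0, 0], [0, -0.05, 0, 0, 0, 0, 0], [0, 0, 0, 0, 0, 0, 0], [0, 0, -0.05, 0, 0, 0, 0], [0, 0, -0.05, 0, 0, 0, 0], [0, 0, -0.05, 0, 0, 0, 0], [0, 0, 0, 0, 0, 0, 0]]}}

```text
time: 10.85
tool_pos: [0.5092, -0.1927, 0.3136]
tcp_rot: [-1.562, 0.148, -0.089]
wrist_force: [0.4, 0.9, -0.4]
width: 0.003
```

Run:
```python
from h import *
np.set_printoptions(precision=4,suppress=True)
plan(.518,-.191,.225,-8.8)
a=read_camera("scene"); cv2.imwrite("pics/s2.png",a["img"][60:300,140:460].repeat(2,0).repeat(2,1))
X=cloud(a).reshape(-1,3)
hx=(X-[.528,-.127,.06])@np.array([-.152,-.988,0]); cy=X[:,:2]@[.988,-.152]-.5413
s=(abs(cy)<.09)&(abs(hx)<.05)&(X[:,2]>.09)&(X[:,2]<.24)
f=np.polyfit(X[s,2]-.06,hx[s],1); print(s.sum(),f,"q",np.pi/2+np.arctan(f[0]))
t=(abs(cy)<.1)&(abs(hx)<.04)&(X[:,2]>.2)&(X[:,2]<.29)
for z in np.arange(.2,.28,.01):
    m=t&(abs(X[:,2]-z)<.005); print(round(z,2),m.sum(),np.percentile(cy[m],[2,98]) if m.sum()>3 else "",np.median(hx[m]) if m.any() else "")
```

```text
pos [ 0.5092 -0.1927  0.3136] shift [0.0118 0.0882 0.0028] len 0.089 turn [-0.0027  0.0022 -0.0378] t 10.85 F [ 0.4  0.9 -0.4] w 0.003
2997 [0.0439 0.0014] q 1.6146700648986372
0.2 97 [-0.0851  0.0878] 0.007140646699275462
0.21 210 [-0.0882  0.088 ] 0.007178678288198793
0.22 222 [-0.0879  0.0883] 0.0073937783635420785
0.23 231 [-0.0861  0.0876] 0.007994081740940214
0.24 214 [-0.0884  0.0877] 0.011941233252919885
0.25 182 [-0.027   0.0248] 0.006651305892985295
0.26 34 [-0.0252  0.0231] 0.012814948236130195
0.27 0  
0.28 0
```

View pics/s2.png

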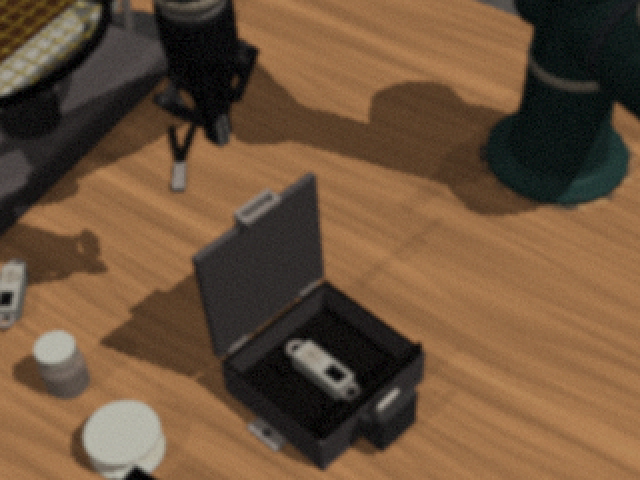

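{"name": "jog_arm", "arguments": {"increments": [[0.012, 0, 0.003, -0.003, 0, -0.038, 0], [0, 0.035, 0, 0, 0, 0, 0], [0, 0.03, 0, 0, 0, 0, 0], [0, 0, 0, 0, 0, 0, 0]]}}

```text
time: 11.4
tool_pos: [0.52, -0.1838, 0.2396]
tcp_rot: [-1.561, 0.122, -0.109]
wrist_force: [0.4, 0.0, 0.3]
width: 0.001
```

```bash
cat >> h.py <<'E'
HZ=.077
def lidplan(q,r=.15,gap=0.):
    X=-r*np.cos(q)+(.010+gap)*np.sin(q)+.011; Z=HZ+r*np.sin(q)+(.010+gap)*np.cos(q)+.014
    print("q",q,end=" "); plan(.528-.152*X,-.127-.988*X,Z,-8.8)
E
python3 - <<'E'
from h import *
np.set_printoptions(precision=4,suppress=True)
for q in (1.61,1.5,1.4,1.3): lidplan(q)
E
```

```text
q 1.61 pos [ 0.52   -0.1838  0.2396] shift [-0.0005 -0.0007  0.0305] len 0.031 turn [-0.0064  0.0066 -0.009 ] t 11.4 F [0.4 0.  0.3] w 0.001
q 1.5 pos [ 0.52   -0.1838  0.2396] shift [-0.0004 -0.0014  0.047 ] len 0.047 turn [-0.0064  0.0066 -0.009 ] t 11.4 F [0.4 0.  0.3] w 0.001
q 1.4 pos [ 0.52   -0.1838  0.2396] shift [-0.0003 -0.0005  0.062 ] len 0.062 turn [-0.0064  0.0066 -0.009 ] t 11.4 F [0.4 0.  0.3] w 0.001
q 1.3 pos [ 0.52   -0.1838  0.2396] shift [-0.0002  0.0019  0.0768] len 0.077 turn [-0.0064  0.0066 -0.009 ] t 11.4 F [0.4 0.  0.3] w 0.001
```

{"name": "jog_arm", "arguments": {"increments": [[0, 0, 0.015, -0.006, 0.006, -0.009, 0], [0, 0, 0.012, 0, 0, 0, 0], [0, 0, 0.015, 0, 0, 0, 0], [0, 0, 0.015, 0, 0, 0, 0], [0, 0.002, 0.015, 0, 0, 0, 0]]}}

```text
time: 12.02
tool_pos: [0.5331, -0.1075, 0.2412]
tcp_rot: [-1.569, 0.115, -0.124]
wrist_force: [-0.1, -0.9, -0.5]
width: 0.001
```

Run:
```python
from h import *
np.set_printoptions(precision=4,suppress=True)
for q in (1.4,1.3,1.2,1.1,1.0): lidplan(q)
a=read_camera("scene"); X=cloud(a).reshape(-1,3)
hx=(X-[.528,-.127,.06])@np.array([-.152,-.988,0]); cy=X[:,:2]@[.988,-.152]-.5413
s=(abs(cy)<.09)&(abs(hx)<.09)&(X[:,2]>.11)&(X[:,2]<.22)
f=np.polyfit(X[s,2]-HZ,hx[s],1); print(s.sum(),f,"q",np.pi/2+np.arctan(f[0]))
```

```text
q 1.4 pos [ 0.5331 -0.1075  0.2412] shift [-0.0021  0.0007 -0.0154] len 0.016 turn [0.0012 0.0013 0.0054] t 12.03 F [-0.1 -0.9 -0.5] w 0.001
q 1.3 pos [ 0.5331 -0.1075  0.2412] shift [-0.0021  0.003  -0.0005] len 0.004 turn [0.0012 0.0013 0.0054] t 12.03 F [-0.1 -0.9 -0.5] w 0.001
q 1.2 pos [ 0.5331 -0.1075  0.2412] shift [-0.0021  0.0068  0.014 ] len 0.016 turn [0.0012 0.0013 0.0054] t 12.03 F [-0.1 -0.9 -0.5] w 0.001
q 1.1 pos [ 0.5331 -0.1075  0.2412] shift [-0.0022  0.012   0.0281] len 0.031 turn [0.0012 0.0013 0.0054] t 12.03 F [-0.1 -0.9 -0.5] w 0.001
q 1.0 pos [ 0.5331 -0.1075  0.2412] shift [-0.0022  0.0186  0.0416] len 0.046 turn [0.0012 0.0013 0.0054] t 12.03 F [-0.1 -0.9 -0.5] w 0.001
1299 [-0.2473 -0.    ] q 1.328372977372859
```

{"name": "jog_arm", "arguments": {"increments": [[-0.002, 0.005, 0.014, 0, 0, 0.005, 0], [0, 0.006, 0.014, 0, 0, 0, 0], [0, 0.007, 0.0135, 0, 0, 0, 0], [0, 0.008, 0.0127, 0, 0, 0, 0], [0, 0.0095, 0.0117, 0, 0, 0, 0]]}}

```text
time: 12.7
tool_pos: [0.543, -0.0357, 0.2044]
tcp_rot: [-1.566, 0.117, -0.122]
wrist_force: [0.5, -0.5, 1.4]
width: 0.004
```

Run:
```python
from h import *
np.set_printoptions(precision=4,suppress=True)
for q in (.9,.8,.7,.6,.5,.4,.3): lidplan(q)
```

```text
q 0.9 pos [ 0.543  -0.0357  0.2044] shift [-0.0009 -0.0104 -0.0181] len 0.021 turn [-0.0015  0.0013  0.0027] t 12.7 F [ 0.5 -0.5  1.4] w 0.004
q 0.8 pos [ 0.543  -0.0357  0.2044] shift [-0.0009 -0.0012 -0.0062] len 0.006 turn [-0.0015  0.0013  0.0027] t 12.7 F [ 0.5 -0.5  1.4] w 0.004
q 0.7 pos [ 0.543  -0.0357  0.2044] shift [-0.001   0.0091  0.0047] len 0.01 turn [-0.0015  0.0013  0.0027] t 12.7 F [ 0.5 -0.5  1.4] w 0.004
q 0.6 pos [ 0.543  -0.0357  0.2044] shift [-0.001   0.0205  0.0146] len 0.025 turn [-0.0015  0.0013  0.0027] t 12.7 F [ 0.5 -0.5  1.4] w 0.004
q 0.5 pos [ 0.543  -0.0357  0.2044] shift [-0.001   0.0327  0.0233] len 0.04 turn [-0.0015  0.0013  0.0027] t 12.7 F [ 0.5 -0.5  1.4] w 0.004
q 0.4 pos [ 0.543  -0.0357  0.2044] shift [-0.001   0.0458  0.0307] len 0.055 turn [-0.0015  0.0013  0.0027] t 12.7 F [ 0.5 -0.5  1.4] w 0.004
q 0.3 pos [ 0.543  -0.0357  0.2044] shift [-0.0011  0.0596  0.0367] len 0.07 turn [-0.0015  0.0013  0.0027] t 12.7 F [ 0.5 -0.5  1.4] w 0.004
```

{"name": "jog_arm", "arguments": {"increments": [[-0.001, 0.009, 0.0035, -0.001, 0.001, 0.003, 0], [0, 0.0115, 0.0085, 0, 0, 0, 0], [0, 0.012, 0.008, 0, 0, 0, 0], [0, 0.013, 0.007, 0, 0, 0, 0], [0, 0.013, 0.005, 0, 0, 0, 0]]}}

```text
time: 13.32
tool_pos: [0.5467, -0.0012, 0.141]
tcp_rot: [-1.566, 0.122, -0.119]
wrist_force: [0.5, 0.7, 1.5]
width: -0.002
```

Run:
```python
from h import *
np.set_printoptions(precision=4,suppress=True)
for q in (.4,.3,.2,.15,.1,.05,0): lidplan(q)
a=read_camera("scene"); P=cloud(a); X=P.reshape(-1,3)
hx=(X-[.528,-.127,.06])@np.array([-.152,-.988,0]); cy=X[:,:2]@[.988,-.152]-.5413
s=(abs(abs(cy)-.06)<.02)&(hx>-.15)&(hx<-.03)&(X[:,2]>.075)&(X[:,2]<.22)
f=np.polyfit(hx[s],X[s,2],1); print(s.sum(),f,"q",np.arctan(-f[0]))
```

```text
q 0.4 pos [ 0.5467 -0.0012  0.141 ] shift [ 0.0007 -0.0176 -0.004 ] len 0.018 turn [-0.0008  0.0003 -0.0018] t 13.32 F [0.5 0.7 1.5] w -0.002
q 0.3 pos [ 0.5467 -0.0012  0.141 ] shift [ 0.0007 -0.0038  0.0021] len 0.004 turn [-0.0008  0.0003 -0.0018] t 13.32 F [0.5 0.7 1.5] w -0.002
q 0.2 pos [ 0.5467 -0.0012  0.141 ] shift [0.0007 0.0104 0.0068] len 0.012 turn [-0.0008  0.0003 -0.0018] t 13.32 F [0.5 0.7 1.5] w -0.002
q 0.15 pos [ 0.5467 -0.0012  0.141 ] shift [0.0007 0.0177 0.0086] len 0.02 turn [-0.0008  0.0003 -0.0018] t 13.32 F [0.5 0.7 1.5] w -0.002
q 0.1 pos [ 0.5467 -0.0012  0.141 ] shift [0.0007 0.0251 0.01  ] len 0.027 turn [-0.0008  0.0003 -0.0018] t 13.32 F [0.5 0.7 1.5] w -0.002
q 0.05 pos [ 0.5467 -0.0012  0.141 ] shift [0.0007 0.0326 0.011 ] len 0.034 turn [-0.0008  0.0003 -0.0018] t 13.32 F [0.5 0.7 1.5] w -0.002
q 0 pos [ 0.5467 -0.0012  0.141 ] shift [0.0008 0.04   0.0117] len 0.042 turn [-0.0008  0.0003 -0.0018] t 13.32 F [0.5 0.7 1.5] w -0.002
924 [-0.6304  0.0635] q 0.562489703869424
```

{"name": "jog_arm", "arguments": {"increments": [[0.001, 0.006, 0.005, 0, 0, -0.002, 0], [0, 0.006, 0.003, 0, 0, 0, 0], [0, 0.005, 0.002, 0, 0, 0, 0]]}}

```text
time: 13.75
tool_pos: [0.5477, 0.0093, 0.1205]
tcp_rot: [-1.567, 0.123, -0.118]
wrist_force: [0.8, -0.1, 1.2]
width: -0.001
```

Run:
```python
from h import *
np.set_printoptions(precision=4,suppress=True)
lidplan(.1); lidplan(0)
a=read_camera("scene"); cv2.imwrite("pics/s3.png",a["img"][100:340,160:480].repeat(2,0).repeat(2,1))
```

```text
q 0.1 pos [0.5477 0.0093 0.1205] shift [ 0.0012  0.0046 -0.0005] len 0.005 turn [-0.0002  0.0003 -0.0036] t 13.75 F [ 0.8 -0.1  1.2] w -0.001
q 0 pos [0.5477 0.0093 0.1205] shift [0.0013 0.0195 0.0013] len 0.02 turn [-0.0002  0.0003 -0.0036] t 13.75 F [ 0.8 -0.1  1.2] w -0.001
```

View pics/s3.png

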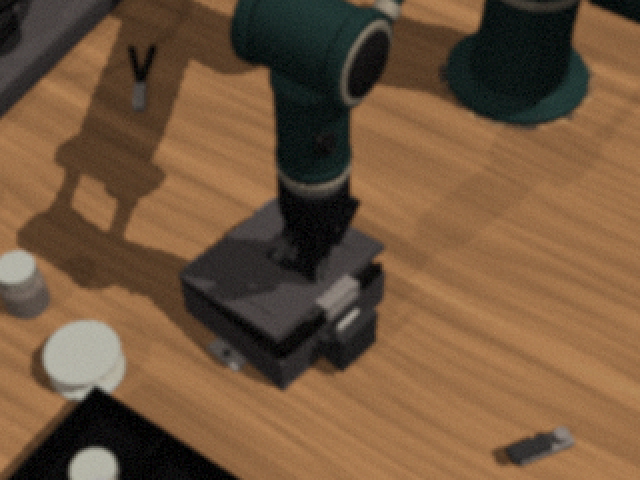

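{"name": "jog_arm", "arguments": {"increments": [[0.001, 0.002, 0, 0, 0, -0.003, 0], [0, 0.002, 0, 0, 0, 0, 0]]}}

```text
time: 14.05
tool_pos: [0.5487, 0.0094, 0.116]
tcp_rot: [-1.567, 0.121, -0.12]
wrist_force: [0.5, 0.3, -0.0]
width: -0.002
```

{"name": "jog_arm", "arguments": {"increments": [[0, 0.002, 0, 0, 0, 0, 0], [0, 0.002, 0, 0, 0, 0, 0]]}}

```text
time: 14.3
tool_pos: [0.5491, 0.0093, 0.1122]
tcp_rot: [-1.567, 0.12, -0.121]
wrist_force: [0.1, 0.4, 0.4]
width: -0.002
```

{"name": "jog_arm", "arguments": {"increments": [[0, 0.0015, 0, 0, 0, 0, 0], [0, 0.0015, 0, 0, 0, 0, 0]]}}

```text
time: 14.55
tool_pos: [0.5492, 0.0092, 0.1091]
tcp_rot: [-1.567, 0.12, -0.121]
wrist_force: [0.4, 0.6, -0.2]
width: -0.001
```

{"name": "jog_arm", "arguments": {"increments": [[0, 0.0015, 0, 0, 0, 0, 0], [0, 0.0015, 0, 0, 0, 0, 0]]}}

```text
time: 14.8
tool_pos: [0.5492, 0.0092, 0.1059]
tcp_rot: [-1.567, 0.12, -0.121]
wrist_force: [0.3, 0.1, 0.1]
width: -0.002
```

{"name": "jog_arm", "arguments": {"increments": [[0, 0.0015, 0, 0, 0, 0, 0]]}}

```text
time: 14.92
tool_pos: [0.5492, 0.0092, 0.1043]
tcp_rot: [-1.567, 0.12, -0.121]
wrist_force: [-0.4, 0.1, 0.8]
width: 0.002
```

{"name": "jog_arm", "arguments": {"increments": [[0, 0.0015, 0, 0, 0, 0, 0]]}}

```text
time: 15.05
tool_pos: [0.5493, 0.0094, 0.1031]
tcp_rot: [-1.566, 0.12, -0.122]
wrist_force: [-2.3, 1.5, 3.7]
width: 0.002
```

{"name": "jog_arm", "arguments": {"increments": [[0, 0.0015, 0, 0, 0, 0, 0]]}}

```text
time: 15.18
tool_pos: [0.5494, 0.0094, 0.1022]
tcp_rot: [-1.566, 0.12, -0.121]
wrist_force: [-3.5, 0.9, 8.5]
width: -0.001
```

{"name": "jog_arm", "arguments": {"increments": [[0, 0.0015, 0, 0, 0, 0, 0]]}}

```text
time: 15.3
tool_pos: [0.5494, 0.0096, 0.1017]
tcp_rot: [-1.566, 0.12, -0.121]
wrist_force: [-4.2, 1.2, 8.9]
width: -0.001
```

{"name": "jog_arm", "arguments": {"increments": [[0, 0.0015, 0, 0, 0, 0, 0]]}}

```text
time: 15.42
tool_pos: [0.5495, 0.0096, 0.1012]
tcp_rot: [-1.566, 0.12, -0.121]
wrist_force: [-3.7, 0.4, 10.0]
width: 0.007
```

{"name": "jog_arm", "arguments": {"increments": [[0, 0.002, 0, 0, 0, 0, 0]]}}

```text
time: 15.55
tool_pos: [0.5495, 0.0097, 0.1005]
tcp_rot: [-1.566, 0.12, -0.121]
wrist_force: [-3.7, 0.6, 9.9]
width: -0.001
```

{"name": "jog_arm", "arguments": {"increments": [[0, 0.0022, 0, 0, 0, 0, 0]]}}

```text
time: 15.68
tool_pos: [0.5495, 0.0098, 0.0996]
tcp_rot: [-1.566, 0.12, -0.121]
wrist_force: [-4.1, 1.3, 9.7]
width: -0.002
```

{"name": "jog_arm", "arguments": {"increments": [[0, 0.0022, 0, 0, 0, 0, 0]]}}

```text
time: 15.8
tool_pos: [0.5496, 0.0099, 0.0988]
tcp_rot: [-1.566, 0.12, -0.121]
wrist_force: [-5.5, 1.0, 11.8]
width: -0.003
```

{"name": "jog_arm", "arguments": {"increments": [[0, 0.0022, 0, 0, 0, 0, 0]]}}

```text
time: 15.92
tool_pos: [0.5496, 0.01, 0.0981]
tcp_rot: [-1.566, 0.12, -0.12]
wrist_force: [-4.9, 0.9, 12.3]
width: 0.001
```

{"name": "jog_arm", "arguments": {"increments": [[0, 0.0022, 0, 0, 0, 0, 0]]}}

```text
time: 16.05
tool_pos: [0.5496, 0.0101, 0.0975]
tcp_rot: [-1.566, 0.12, -0.12]
wrist_force: [-5.8, 0.7, 12.5]
width: -0.001
```

{"name": "jog_arm", "arguments": {"increments": [[0, 0.0022, 0, 0, 0, 0, 0]]}}

```text
time: 16.18
tool_pos: [0.5496, 0.0102, 0.097]
tcp_rot: [-1.565, 0.121, -0.12]
wrist_force: [-5.0, 0.3, 12.2]
width: 0.001
```

Run:
```python
from h import *
np.set_printoptions(precision=4,suppress=True)
lidplan(.05); lidplan(0)
a=read_camera("scene"); P=cloud(a); X=P.reshape(-1,3)
hx=(X-[.528,-.127,.06])@np.array([-.152,-.988,0]); cy=X[:,:2]@[.988,-.152]-.5413
s=(cy>.04)&(cy<.085)&(hx>-.16)&(hx<-.005)&(X[:,2]>.075)&(X[:,2]<.12)
f=np.polyfit(hx[s],X[s,2],1); print(s.sum(),f,"q",np.arctan(-f[0]))
```

```text
q 0.05 pos [0.5496 0.0102 0.097 ] shift [-0.0005 -0.0115 -0.0006] len 0.011 turn [-0.0019  0.0004 -0.0005] t 16.18 F [-5.   0.3 12.2] w 0.001
q 0 pos [0.5496 0.0102 0.097 ] shift [-0.0005 -0.004   0.0001] len 0.004 turn [-0.0019  0.0004 -0.0005] t 16.18 F [-5.   0.3 12.2] w 0.001
1018 [-0.0467  0.0782] q 0.04669154856655029
```

{"name": "jog_arm", "arguments": {"increments": [[0, 0.0025, 0, 0, 0, 0, 0]]}}

```text
time: 16.35
tool_pos: [0.5496, 0.0102, 0.0963]
tcp_rot: [-1.565, 0.121, -0.12]
wrist_force: [-5.4, 1.4, 12.7]
width: 0.0
```

{"name": "jog_arm", "arguments": {"increments": [[0, 0.0025, 0, 0, 0, 0, 0]]}}

```text
time: 16.48
tool_pos: [0.5497, 0.0103, 0.0956]
tcp_rot: [-1.565, 0.121, -0.12]
wrist_force: [-6.3, 0.8, 12.8]
width: 0.001
```

{"name": "jog_arm", "arguments": {"increments": [[0, 0.0025, 0, 0, 0, 0, 0]]}}

```text
time: 16.6
tool_pos: [0.5496, 0.0104, 0.0951]
tcp_rot: [-1.565, 0.121, -0.119]
wrist_force: [-6.4, 0.3, 14.7]
width: -0.002
```

{"name": "jog_arm", "arguments": {"increments": [[0, 0.0025, 0, 0, 0, 0, 0]]}}

```text
time: 16.73
tool_pos: [0.5496, 0.0104, 0.0946]
tcp_rot: [-1.565, 0.121, -0.119]
wrist_force: [-6.3, 0.1, 14.3]
width: 0.002
```

{"name": "jog_arm", "arguments": {"increments": [[0, 0.0028, 0, 0, 0, 0, 0]]}}

```text
time: 16.85
tool_pos: [0.5497, 0.0105, 0.0937]
tcp_rot: [-1.565, 0.121, -0.119]
wrist_force: [-5.2, 1.6, 11.0]
width: 0.005
```

{"name": "jog_arm", "arguments": {"increments": [[0, 0.0028, 0, 0, 0, 0, 0]]}}

```text
time: 16.98
tool_pos: [0.5497, 0.0106, 0.0925]
tcp_rot: [-1.565, 0.121, -0.119]
wrist_force: [-4.3, -0.1, 11.7]
width: -0.001
```

{"name": "jog_arm", "arguments": {"increments": [[0, 0.0028, 0, 0, 0, 0, 0]]}}

```text
time: 17.1
tool_pos: [0.5497, 0.0107, 0.0911]
tcp_rot: [-1.565, 0.121, -0.118]
wrist_force: [-4.0, 0.8, 9.3]
width: -0.002
```

{"name": "jog_arm", "arguments": {"increments": [[0, 0.0025, 0, 0, 0, 0, 0]]}}

```text
time: 17.23
tool_pos: [0.5497, 0.0108, 0.09]
tcp_rot: [-1.565, 0.121, -0.118]
wrist_force: [-3.8, 1.0, 11.8]
width: 0.002
```

{"name": "jog_arm", "arguments": {"increments": [[0, 0.0025, 0, 0, 0, 0, 0]]}}

```text
time: 17.35
tool_pos: [0.5497, 0.0109, 0.0892]
tcp_rot: [-1.565, 0.121, -0.118]
wrist_force: [-7.0, -0.2, 19.3]
width: 0.002
```

{"name": "jog_arm", "arguments": {"increments": [[0, 0.0025, 0, 0, 0, 0, 0]]}}

```text
time: 17.48
tool_pos: [0.5498, 0.0109, 0.0892]
tcp_rot: [-1.565, 0.121, -0.118]
wrist_force: [-8.8, 0.2, 21.0]
width: 0.002
```

Solid seat reached after a force drop (the snap). Retreat and check that the lid holds.

{"name": "jog_arm", "arguments": {"increments": [[0, -0.005, 0, 0, 0, 0, 0], [0, -0.02, 0, 0, 0, 0, 0], [0, -0.04, 0, 0, 0, 0, 0], [0, -0.05, 0, 0, 0, 0, 0], [0, -0.05, 0, 0, 0, 0, 0], [0, 0, 0, 0, 0, 0, 0], [0, 0, 0, 0, 0, 0, 0]]}}

```text
time: 18.35
tool_pos: [0.5491, 0.0099, 0.2568]
tcp_rot: [-1.567, 0.123, -0.116]
wrist_force: [-0.8, 0.8, -1.1]
width: -0.002
```

Run:
```python
from h import *
np.set_printoptions(precision=4,suppress=True)
for n in ("scene","wrist"):
    a=read_camera(n); X=cloud(a).reshape(-1,3)
    cv2.imwrite(f"pics/{n}4.png",a["img"])
    hx=(X-[.528,-.127,.06])@np.array([-.152,-.988,0]); cy=X[:,:2]@[.988,-.152]-.5413
    s=(abs(cy)<.085)&(hx>-.16)&(hx<-.005)&(X[:,2]>.065)&(X[:,2]<.12)
    f=np.polyfit(hx[s],X[s,2],1); print(n,s.sum(),f,"q",np.arctan(-f[0]), np.std(X[s,2]-np.polyval(f,hx[s])))
plan(.55,.011,.25,-8.8)
```

```text
scene 3687 [-0.0027  0.0779] q 0.0027491148604598444 0.002090162320724925
wrist 33359 [-0.0034  0.0756] q 0.0034032361879197215 0.001238794591192828
pos [0.5492 0.01   0.2566] shift [0.0007 0.0066 0.0011] len 0.007 turn [-0.0005  0.0015 -0.0052] t 18.45 F [ 0.2 -1.   0.6] w 0.002
```

View pics/scene4.png

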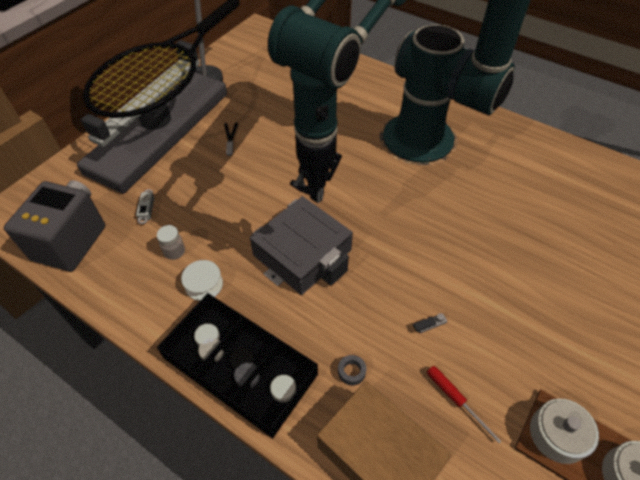

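The picture shows the case at (300,245) shut with the lid level at about 0.003 rad. It is holding by itself with the arm clear, and the other things are in place.

```bash
python3 -c "
from h import *
print(bot.finish_job())"
```

```text
the job is handed in; nothing more can be done
None
```

The gauge is in its case with the lid shut and latched, and I handed the job in at about 18.5 s of robot time; no verdict is reported.

- **Gauge:** I took the look-alike farthest to the robot's left. After I let go, the wrist camera put it within about 1 mm of the middle of the case and about 0.01 rad off the case's x axis. I could not check it again once the lid was shut.
- **Lid:** I swung it down with closed fingertips and pressed in small steps. The downward push rose to about 15 N, fell to about 9 N as the latch snapped, then rose to 21 N on the solid seat. The total wrist force was about 23 N there, the highest I read.
- **Last checks:** With the arm clear by about 15 cm, two cameras put the lid at 0.003 rad, holding by itself. In the last scene picture, the other things on the bench looked to be in the same places.
- **Disagreements:** The spotter's case_in point was up to about 9 mm off the rim and rib measurements, so I used the rim and ribs. From the images, the hinge came out about 7 to 20 mm higher than the 60 mm rim height I had taken from the text, so I finished the closing by feel. One lid-angle fit during the swing was inconsistent, and I ignored it.

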